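# Nest the steel beakers upside down on the round mat

### The job

Put the four steel beakers away as one nest in the middle of the round cork mat, all kept upside down as they are: stand the smallest there first, then set each next larger one over it in order of size until the largest covers them all, every rim flat on the mat. Set them down gently, let go, leave the square mat empty and do not shift the plastic tub, the spice jar or the pepper mill.

Things in the scene. Friction and masses are not known exactly. Their poses are not given: they have to be found in the camera images.
- beaker_1: the smallest of four plain steel beakers, standing upside down (mouth down, closed end up). Tapered: 30 mm across outside at the mouth, 25 mm across at the closed top, 40 mm high; wall 2 mm, closed end 3 mm. Loose, 50 g or so. Origin: centre of the mouth's plane, so at the level it stands on; z points up to the closed end. Round, yaw means nothing.
- beaker_2: the second smallest of four plain steel beakers, standing upside down (mouth down, closed end up). Tapered: 43 mm across outside at the mouth, 37 mm across at the closed top, 50 mm high; wall 2 mm, closed end 3 mm. Loose, 70 g or so. Origin: centre of the mouth's plane, so at the level it stands on; z points up to the closed end. Round, yaw means nothing.
- beaker_3: the second largest of four plain steel beakers, standing upside down (mouth down, closed end up). Tapered: 56 mm across outside at the mouth, 48 mm across at the closed top, 60 mm high; wall 2 mm, closed end 3 mm. Loose, 100 g or so. Origin: centre of the mouth's plane, so at the level it stands on; z points up to the closed end. Round, yaw means nothing.
- beaker_4: the largest of four plain steel beakers, standing upside down (mouth down, closed end up). Tapered: 69 mm across outside at the mouth, 60 mm across at the closed top, 70 mm high; wall 2 mm, closed end 3 mm. Loose, 130 g or so. Origin: centre of the mouth's plane, so at the level it stands on; z points up to the closed end. Round, yaw means nothing.
- round_mat: round cork mat, 116 mm across, 6 mm thick, lies flat, does not move. The target. Origin: centre of its underside on the worktop; its top is 6 mm above.
- square_mat: square cork mat, 102 x 102 mm, 6 mm thick, lies flat, does not move. Not the target; nothing goes here. Origin: centre of its underside.
- spread_tub: bystander: closed green plastic tub, 96 x 137 mm, 53 mm high, behind the work. Loose. Origin: centre of its underside.
- spice_jar: bystander: clear spice jar with a pale lid, 44 mm across, 109 mm high, behind the work. Loose. Origin: centre of its underside.
- pepper_mill: bystander: dark wooden pepper mill, 58 mm across, 170 mm high, back right of the work. Loose. Origin: centre of its underside.
There are look-alikes about, which are no part of the job. Leave any black look-alike of the beaker_2 alone. Leave any red look-alike of the beaker_4 alone.

How it is judged:
By the outcome, as a careful person would: the job done as asked, in the order asked, and still so for the second after the job is handed in, with the robot touching nothing.
It also fails if it takes over 96 s, if anything falls off the work surface, if the arm or the gripper's body presses on something with over 40 N, if the wrist force passes 120 N, or if a joint passes its speed limit or range.

### The arm

A 7-joint arm with a two-finger parallel gripper is mounted at the origin on a cart in front of the work surface, level with it; the furniture and walls round the work are solid. World frame = base frame: x ahead of the robot, y to its left, z up, the work surface at z = 0. Lengths are in mm, angles in rad, forces in N, time in s.
With the tool pointing down it reaches from about 400 to 875 mm from the base axis. Payload 19.3 kg.
Tool frame: the origin (TCP) lies at the very end of the fingers, on their centre line; the grasp point (between the pads) lies 19 mm behind it (grip_point_offset is the z of the grasp point in the tool frame, in mm); z points along the fingers, y is the line along which they close (so a half turn about z gives the same grasp; the last joint's range is limited). The gripper opens to 85 mm and grips with 20 to 120 N. Pads are 22 mm wide; open, the fingers measure 114 mm over their backs; the gripper's body (76 mm by 85 mm) begins 54 mm behind the grasp point. The pads swing forward as they close: fully open they stand 13 mm farther back than shut.
Start: joints at [-1.282, 0.521, -0.036, 1.599, 0.021, 1.021, -0.113], TCP at [219.487, 585.184, 231.291] pointing down, gripper open.
Joint ranges: [-2.91, 2.91], [-0.3, 2.13], [-1.5, 1.42], [0.17, 2.43], [-1.26, 4.41], [0.16, 1.93], [-2.52, 2.52]. Speed limits (rad/s): [1.89, 1.89, 2.39, 2.39, 3.01, 3.01, 3.01].

### API

Orientations are given as a 3x3 rotation matrix whose columns are the frame's x, y, z axes.
In Python, from workcell import movep, movel, goto_joints, open_gripper, clamp, wait, inverse_kinematics, read_state, camera, PlanningError, finish_job, grip_point_offset gives the robot as it stands. Calls block until the motion is done:
- movep(position, orientation): joint-space move of the TCP to a pose.
- movel(position, frame=None, max_speed=150, guard=None): straight line of the TCP; frame=None keeps the orientation; max_speed is the mean speed in mm/s. With guard (N) it stops when the force on the tool has changed by that much, and returns True; else False.
- goto_joints(angles): joint-space move.
- open_gripper() and clamp(): open the fingers fully, or close them until they stop; the grip force is fixed at half the most.
- wait(seconds).
- inverse_kinematics(position, orientation): joint angles nearest the present ones, or None.
- read_state(): the state.
- camera(name): name is "scene" or "side" or "wrist"; returns a dict with "image" (400x640x3 uint8, blue, green, red), "range_z" (400x640 float32, mm along the optical axis (not along the pixel's ray), 0 where there is no reading), "fx", "fy", "cx", "cy" (pixels), "cam_to_world" (4x4, takes a point from camera to world coordinates). Camera axes: x right, y up, looking along -z (the intrinsics and any distortion apply to the point x, -y, -z); pixel columns grow to the right and rows downward; lengths in mm; the calibration is good to about 2 mm. A picture is of the moment at which its call begins.
A pose or a line that the arm cannot do raises PlanningError and nothing moves.
- finish_job(): hands the job in; it is judged then, once.
The state is a dict: "time": time; "qpos": joint angles; "qvel": joint speeds; "joint_efforts": joint torques, N m; "eef_pos": TCP position; "tool_rot": TCP orientation; "ft_force": force on the tool from outside, world axes, zero at the start; "torque": the same for the moment, N m; "finger_gap": finger opening in mm; "gripper_force": force on a finger pad.
Only numpy, scipy, OpenCV 4.12 (cv2) and the standard library are available. Lean on these libraries where they do the work, as an engineer would, in place of code of your own. Each camera call takes 0.05 s, during which the arm holds its last target. There are 200 camera calls.

## Working session

There is one attempt and no reset: what is moved stays moved. The work goes in short steps, each a Python script; the robot and the scene stay as the last script left them, time stands still between calls to the robot, and variables do not carry over. Pictures are saved under pics/ and viewed, at most 14 in all, crops included, and the job is handed in when it is done.

```bash
ls; mkdir -p pics
python3 - <<'E'
from workcell import *
import cv2,numpy as np,pickle
for n in("scene","side"):
    c=camera(n);cv2.imwrite(f"pics/{n}0.png",c["image"]);pickle.dump(c,open(f"{n}0.pkl","wb"))
    print(n,c["fx"],c["fy"],c["cx"],c["cy"],np.round(c["cam_to_world"],3).tolist(),[k for k in c])
print(read_state()["time"],grip_point_offset)
E
```

```text
pics
scene 439.084767538262 439.084767538262 322.1782102796845 199.5865560795356 [[0.896, 0.281, -0.344, 198.648], [-0.444, 0.577, -0.686, -697.568], [0.005, 0.767, 0.642, 699.991], [0.0, 0.0, 0.0, 1.0]] ['image', 'range_z', 'fx', 'fy', 'cx', 'cy', 'cam_to_world']
side 421.12619330036097 421.12619330036097 316.9640065677526 195.25874851150456 [[0.929, 0.215, -0.303, 226.936], [-0.371, 0.544, -0.752, -794.752], [0.003, 0.811, 0.585, 653.443], [0.0, 0.0, 0.0, 1.0]] ['image', 'range_z', 'fx', 'fy', 'cx', 'cy', 'cam_to_world']
0.1 -18.700000000000003
```

View pics/scene0.png

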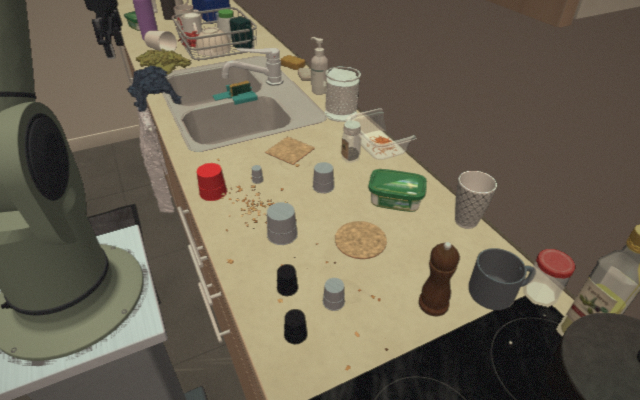

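View pics/side0.png

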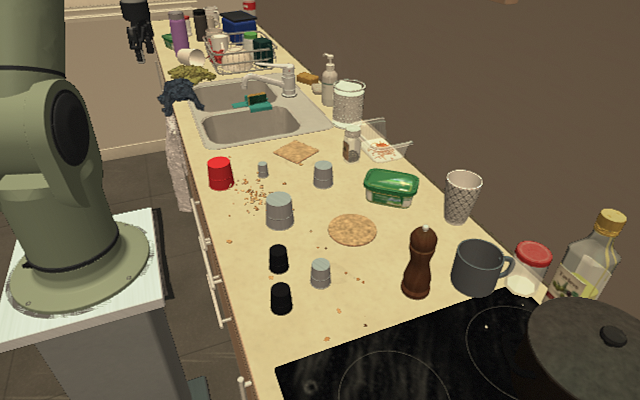

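The scene picture shows four steel beakers at about (257,174), (334,293), (323,178) and (281,223). The look-alikes are black at (287,280) and (295,326) and red at (211,181). The round mat is at (360,239), the square one at (290,150), the tub at (397,190), the jar at (351,140) and the mill at (438,280). By size I take b1 = (257,174), b2 = (334,293), b3 = (323,178) and b4 = (281,223). I'll fit these from the depth data and check them in one crop.

```bash
cat > vis.py <<'E'
import numpy as np,cv2
from scipy.optimize import least_squares
DIM={1:(30,25,40),2:(43,37,50),3:(56,48,60),4:(69,60,70)}
def cloud(c):
    v,u=np.mgrid[:400,:640];d=c["range_z"]
    p=np.stack([(u-c["cx"])/c["fx"]*d,-(v-c["cy"])/c["fy"]*d,-d,np.ones_like(d)],-1)@c["cam_to_world"].T
    p[d<=0]=np.nan
    return p[...,:3]
def pix(c,p):
    q=np.linalg.inv(c["cam_to_world"])@np.r_[p,1]
    return c["cx"]-c["fx"]*q[0]/q[2],c["cy"]+c["fy"]*q[1]/q[2]
def beaker(P,xy,n,z0=0):
    """fit of centre (and free mouth radius as check) to points round xy"""
    D,d,h=DIM[n];xy=np.array(xy,float)
    for r in(1.3*D/2+8,D/2+6,D/2+6):
        q=P.reshape(-1,3);m=np.hypot(*(q[:,:2]-xy).T)<r
        q=q[m&(q[:,2]>z0+8)&(q[:,2]<z0+h+12)]
        s=q[q[:,2]<z0+h-6]
        f=lambda t:np.hypot(s[:,0]-t[0],s[:,1]-t[1])-(D-(D-d)*(s[:,2]-z0)/h)/2-t[2]
        top=q[q[:,2]>z0+h-5]
        t=least_squares(lambda t:np.r_[f(t),t[2]*3],[*xy,0],loss="soft_l1").x
        xy=t[:2]
    return xy,t[2],np.percentile(q[:,2],95),(top[:,:2].max(0)+top[:,:2].min(0))/2,np.ptp(top[:,:2],axis=0),len(s)
E
python3 - <<'E'
import pickle;from vis import *
seeds={"scene":{1:(257,174),2:(334,293),3:(323,178),4:(281,223)},"side":{1:(263,169),2:(320,273),3:(323,174),4:(279,210)}}
oth={"scene":dict(mat=(360,239),sq=(290,150),red=(211,181),k1=(287,280),k2=(295,326),tub=(397,190),mill=(436,290),jar=(351,145))}
for n in seeds:
    c=pickle.load(open(n+"0.pkl","rb"));P=cloud(c)
    for k,(u,v) in seeds[n].items():
        print(n,k,np.round(P[v,u]),*[np.round(x,1) for x in beaker(P,P[v,u,:2],k)])
    for k,(u,v) in oth.get(n,{}).items(): print(k,np.round(P[v,u]))
    # mat by colour: plane pixels with z 3..9
    s=P[239,360] if n=="scene" else P[230,352]
    m=(np.hypot(P[...,0]-s[0],P[...,1]-s[1])<80)&(P[...,2]>-10)&(P[...,2]<15)
    hsv=cv2.cvtColor(c["image"],cv2.COLOR_BGR2HSV)
    u0,v0=map(int,pix(c,s)); print("mat hsv",hsv[v0,u0],"table",hsv[v0+25,u0],"z",np.nanmedian(P[v0-4:v0+5,u0-4:u0+5,2]),"table z",np.nanmedian(P[v0+24:v0+30,u0-4:u0+5,2]))
    mm=(m&(cv2.GaussianBlur(hsv,(3,3),0)[...,2]<(int(np.median(hsv[v0-6:v0+7,u0-6:u0+7,2]))+int(np.median(hsv[v0+24:v0+30,u0-4:u0+5,2])))/2)).astype(np.uint8)
    mm=cv2.morphologyEx(mm,cv2.MORPH_CLOSE,np.ones((7,7)));mm=cv2.morphologyEx(mm,cv2.MORPH_OPEN,np.ones((9,9)))
    ct=max(cv2.findContours(mm,0,1)[0],key=cv2.contourArea)[:,0]
    R=c["cam_to_world"];d=np.c_[(ct[:,0]-c["cx"])/c["fx"],-(ct[:,1]-c["cy"])/c["fy"],-np.ones(len(ct))]@R[:3,:3].T
    w=R[:3,3]+d*((6-R[2,3])/d[:,2])[:,None]
    print("mat circle",least_squares(lambda t:np.hypot(w[:,0]-t[0],w[:,1]-t[1])-t[2],[*s[:2],58],loss="soft_l1").x)
c=pickle.load(open("scene0.pkl","rb"));cv2.imwrite("pics/crop0.png",cv2.resize(c["image"][125:350,190:460],None,fx=2.6,fy=2.6,interpolation=2))
E
```

```text
scene 1 [454. 184.  29.] [456.8 195.4] -0.0 42.8 [456.3 194.5] [24.2 27.3] 96
scene 2 [ 447. -252.   50.] [ 456.4 -236. ] -0.2 52.4 [ 455.8 -236.7] [37.1 36.7] 281
scene 3 [588.  76.  45.] [599.6  96.3] -0.2 62.4 [599.2  94.5] [47.6 50.1] 315
scene 4 [427. -48.  63.] [438.  -19.2] -0.2 72.7 [437.1 -20.1] [58.8 61.8] 586
mat [ 585. -115.    6.]
sq [586. 282.   5.]
red [334. 168.  58.]
k1 [ 383. -181.   44.]
k2 [ 355. -286.   51.]
tub [719. -53.  54.]
mill [ 607. -341.   71.]
jar [713. 158.  59.]
mat hsv [ 18 110 151] table [ 22  74 187] z 6.967622488348297 table z 1.508322078576498
mat circle [ 584.38235779 -117.54612497   57.75054773]
side 1 [458. 184.  25.] [457.9 194.1] -0.1 39.7 [456.9 194.7] [22.3 29.2] 83
side 2 [ 451. -255.   42.] [ 457.9 -237.7] -0.3 50.0 [ 457.2 -239.2] [36.4 36.6] 270
side 3 [593.  72.  44.] [600.5  94.9] -0.2 60.0 [599.9  93.4] [48.2 51.3] 283
side 4 [432. -52.  58.] [439.1 -21. ] -0.4 69.9 [439.1 -21.9] [59.9 64.3] 532
mat hsv [ 18 124 199] table [ 22  90 217] z 5.060574982907951 table z -1.2794853176890228
mat circle [ 587.11261339 -121.38766893   58.01416046]
```

View pics/crop0.png

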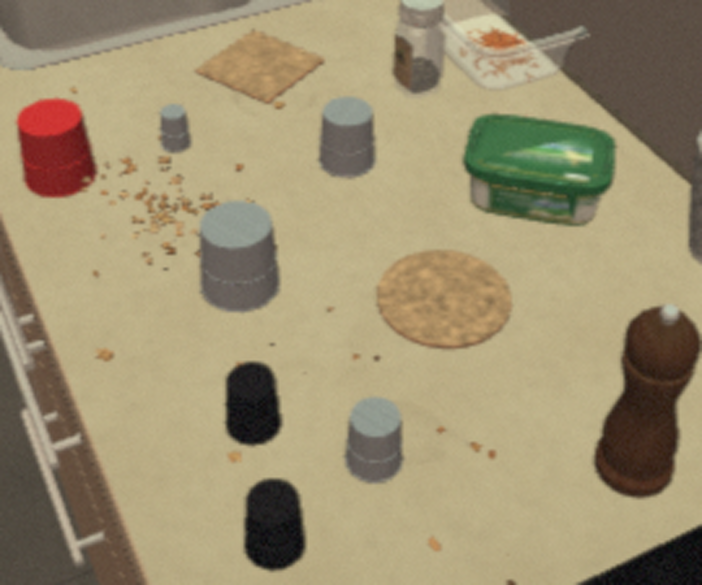

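The crop confirms the choice: the plain steel beakers' heights fit at 40, 50, 60 and 70 mm (±3), and the mat radius fits at 58 mm. I'll move b1 first.

```bash
cat > act.py <<'E'
from workcell import *
from vis import *
R=np.array([[1,0,0],[0,-1,0],[0,0,-1.]])
MAT=np.array([585.7,-119.5])
POS={1:(457.3,194.8),2:(457.,-237.),3:(600.,95.6),4:(438.5,-20.2)}
TZ={1:7,2:14,3:20,4:26}
def st(m):
    s=read_state();print(m,"t",round(s["time"],2),"p",np.round(s["eef_pos"],1),"F",np.round(s["ft_force"],1),"gap",round(s["finger_gap"],1),"g",round(s["gripper_force"],1))
def pick(n):
    x,y=POS[n];z=TZ[n]
    Rn=R if n>1 else min((R,R@np.diag([-1,-1,1.])),key=lambda r:abs((inverse_kinematics([x,y,z+90],r) if inverse_kinematics([x,y,z+90],r) is not None else [9]*7)[6]))
    movep([x,y,z+90],Rn) if n==1 else movel([x,y,z+90],max_speed=300)
    st("above")
    print("guard",movel([x,y,z],max_speed=90,guard=8))
    clamp();st("clamped")
    movel([x,y,z+110],max_speed=150);st("lifted")
def place(n,dx=0,dy=0):
    x,y=MAT+[dx,dy];z=TZ[n]
    movel([x,y,z+110],max_speed=250)
    movel([x,y,z+18],max_speed=120)
    print("guard",movel([x,y,z+3],max_speed=25,guard=5));st("down")
def release(n):
    open_gripper();st("open")
    p=read_state()["eef_pos"];movel([p[0],p[1],TZ[n]+110],max_speed=150)
def look(n,name="side",xy=None,z0=6):
    c=camera(name);P=cloud(c)
    print(name,*[np.round(v,1) for v in beaker(P,MAT if xy is None else xy,n,z0)])
    return c
E
python3 - <<'E'
from act import *
print(np.round(read_state()["tool_rot"],2).tolist())
pick(1)
c=camera("scene");cv2.imwrite("pics/b1.png",c["image"][:, 100:500])
E
```

```text
[[-0.94, 0.35, -0.0], [0.35, 0.94, -0.0], [-0.0, -0.0, -1.0]]
above t 1.84 p [457.3 195.8  97.2] F [ 0.2  0.3 -0.3] gap 85.4 g 0.0
guard False
clamped t 3.58 p [457.5 194.9   7.2] F [-0.4 -1.1  5.5] gap 26.1 g 58.6
lifted t 4.46 p [456.9 194.6 116.3] F [-0.3 -0.8 -0.7] gap 26.2 g 58.8
```

Run:
```python
from act import *
place(1);release(1)
movel([457,-60,124],max_speed=300)
for n in("scene","side"): c=look(1,n)
cv2.imwrite("pics/p1.png",cv2.resize(c["image"][100:320,200:460],None,fx=2.3,fy=2.3))
st("")
```

```text
guard True
down t 7.43 p [ 585.9 -119.5   13. ] F [-2.2  0.6 11.9] gap 25.9 g 60.3
open t 8.04 p [ 585.5 -119.5   12.7] F [-0.1 -0.  -0.2] gap 85.1 g 0.0
scene [ 584.5 -120.2] -0.3 48.2 [ 583.8 -121.6] [25.2 25.1] 119
side [ 585.9 -121.6] -0.4 46.0 [ 585.6 -121.6] [25.2 26.5] 103
 t 9.61 p [457.6 -60.3 123.6] F [ 0.2 -0.5  0.4] gap 85.3 g 0.0
```

View pics/p1.png

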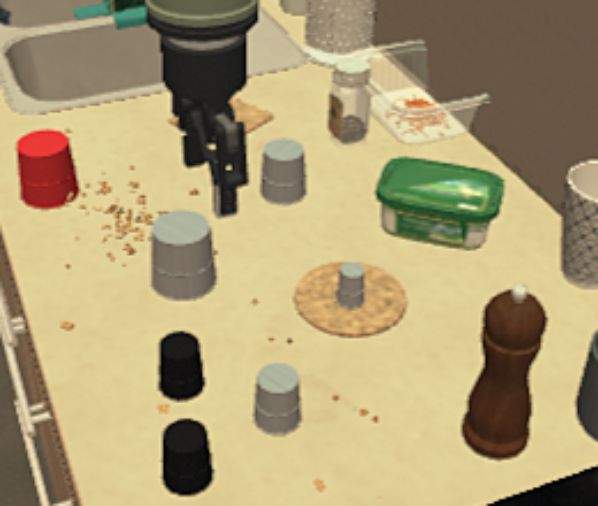

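b1 stands upright at crop pixel (351,285), mid-mat, with its top at 46 mm as expected. Next is b2, with the descent over b1 guarded all the way.

```bash
python3 - <<'E'
import re
s=open("act.py").read()
s=s.replace('    movel([x,y,z+18],max_speed=120)\n','''    movel([x,y,z+75],max_speed=150)
    if movel([x,y,z+16],max_speed=60,guard=5): st("EARLY CONTACT");movel([x,y,z+90]);raise SystemExit
''')
open("act.py","w").write(s)
E
cat > step.py <<'E'
import sys
from act import *
n=int(sys.argv[1])
pick(n);place(n);release(n)
movel([457,-60 if n!=3 else -140,124],max_speed=300)
for k in("scene","side"): c=look(n,k)
cv2.imwrite(f"pics/p{n}.png",cv2.resize(c["image"][100:320,200:460],None,fx=2.3,fy=2.3))
st("")
E
python3 step.py 2
```

```text
above t 10.35 p [ 456.9 -237.3  103.5] F [0.  0.6 0.1] gap 85.4 g 0.0
guard False
clamped t 12.0 p [ 457.3 -237.6   14.5] F [ 0.1 -2.5  9.1] gap 38.8 g 59.3
lifted t 12.88 p [ 456.6 -236.8  123.3] F [-0.7  0.7 -1.7] gap 38.8 g 60.2
guard True
down t 15.68 p [ 586.  -119.5   20.4] F [-0.8  0.3  9.8] gap 38.9 g 61.6
open t 16.2 p [ 585.5 -119.4   20.2] F [ 0.4 -1.1  0.3] gap 85.5 g 0.0
scene [ 585.3 -119.6] -0.1 58.2 [ 584.2 -119.9] [36.3 38.7] 234
side [ 586.5 -121.4] -0.3 55.7 [ 586.  -122.9] [37.4 37. ] 218
 t 17.77 p [457.6 -60.3 123.6] F [-0.2  1.1  0.6] gap 85.5 g 0.0
```

View pics/p2.png

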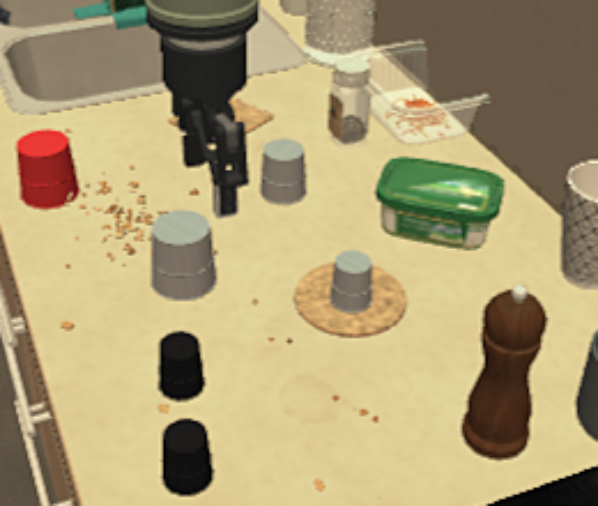

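b2 stands flat over b1 at crop pixel (351,285), with its top at 56 mm. Next is b3.

```bash
python3 step.py 3
```

```text
above t 18.62 p [599.6  95.  109.4] F [ 0.9 -1.  -0.3] gap 85.5 g 0.0
guard False
clamped t 20.2 p [600.5  95.   20.8] F [-1.  -3.7 11. ] gap 51.4 g 60.5
lifted t 21.08 p [599.5  95.5 129.1] F [-0.  -0.5 -1.6] gap 51.0 g 62.4
guard True
down t 24.02 p [ 586.  -119.5   26.8] F [-1.3  0.3  9.3] gap 51.4 g 63.8
open t 24.47 p [ 585.5 -119.4   26.5] F [-0.1  0.6  0.7] gap 85.5 g 0.0
scene [ 585.  -119.7] -0.1 68.4 [ 584.5 -120.4] [48.3 49.3] 395
side [ 586.1 -121.3] -0.4 65.6 [ 586.  -122.7] [47.4 49.7] 371
 t 25.99 p [ 457.8 -139.7  123.7] F [ 0.2  0.2 -0.2] gap 85.3 g 0.0
```

View pics/p3.png

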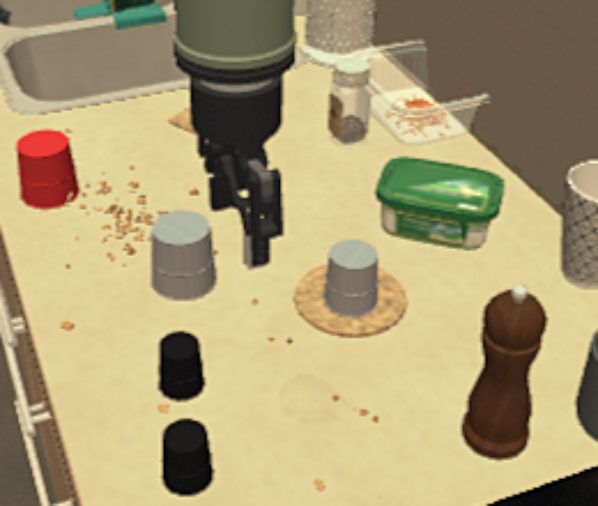

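b3 stands flat at crop pixel (351,280), with its top at 66 mm. Last is b4.

```bash
python3 step.py 4
```

```text
above t 26.55 p [438.9 -19.3 115.8] F [ 0.5 -1.  -1.3] gap 85.5 g 0.0
guard False
clamped t 28.04 p [439.  -21.   26.8] F [-3.  -7.3 17.9] gap 64.1 g 61.6
lifted t 28.93 p [438.1 -20.1 135.4] F [-1.6 -0.2 -1.9] gap 63.5 g 65.9
guard True
down t 31.71 p [ 586.  -119.5   33.1] F [-0.9 -0.5  9.6] gap 63.7 g 67.4
open t 32.06 p [ 585.5 -119.4   32.8] F [ 0.3 -0.9 -0.6] gap 85.5 g 0.0
scene [ 585.1 -119.5] -0.1 78.3 [ 584.2 -121.3] [59.8 59.8] 604
side [ 586.2 -121.4] -0.4 75.9 [ 586.5 -123.1] [60.5 62.1] 575
 t 33.62 p [457.7 -60.3 123.7] F [0.6 0.  0.5] gap 85.2 g 0.0
```

View pics/p4.png

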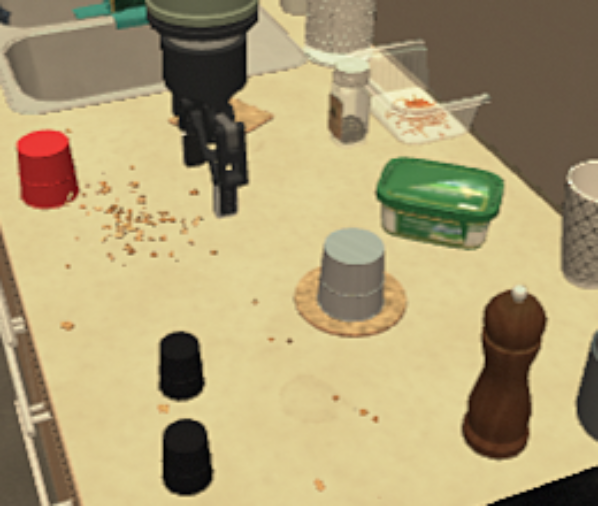

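b4 covers the nest at crop pixel (351,275). Its top is level at 76 mm, it is centred on the mat, and the bystanders have not moved.

```bash
python3 -c "
from workcell import *
print(finish_job())"
```

```text
the job is handed in; nothing more can be done
None
```

The four steel beakers are nested upside down in the middle of the round mat, smallest to largest, with rims flat, and the job was handed in at about 34 s of the 96 s allowed.

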